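# Lock a hammer-head post into the slotted bar of a lens bench

### The job

Take the hammer-head post out of its wooden holder, let its head down through the slot of the aluminium bar at the scribed lines, press it down against the spring strip inside, give it a quarter turn and let it rise so that its head catches under both lips and sits home in the cross groove; leave it standing there, released. The bar floats sideways in its saddle, so feel for the slot, never put more than about 30 N between the post and the bar, and leave the camera, the lens and the lens cap where they are.

Things in the scene. Friction and masses are not known exactly. Their poses are not given: they have to be found in the camera images.
- post: Steel hammer-head post, 78 mm tall, 0.12 kg, same when turned half round. Origin: centre of the head's underside; z up. Head 11 (x) by 28 (y) by 8 mm high; round neck 10.4 mm thick up to 44 mm; then a flat dark wing to grip, 12 mm thick (x), 40 long (y, as the head), 44 to 72 mm above the origin; brass stud on top. Starts upright in the holder.
- grip (a point): Centre of the post's wing, on the post's axis, 58 mm above the post's origin. Its axes are the post's.
- holder: Fixed wooden block, 60 (x) by 80 (y) by 26 mm high, origin at the centre of its underside. A pocket in its top, 14 by 31 mm (long along y) and 14 mm deep, holds the post's head; lift the post straight out.
- saddle: Fixed steel saddle, 110 (x) by 234 (y) by 8 mm, end blocks to 36 mm, origin at the centre of its underside. On it an aluminium slotted bar, 52 (x) by 184 mm (y), top at 48 mm. The bar floats: it stands anywhere within 10 mm of the middle along the saddle's x, held by 9 N of friction. Its place is NOT measured: feel or look for it. It rests on rubber: gives 1 mm per 8 N, 2.5 at most.
- groove (a point): Fixed to the saddle: height of the bar's top, above the cross groove (y), at mid-float (x); axes are the saddle's. The slot runs along y, 14 mm wide. Its lips are 8 mm thick, but 5 mm in the groove, which is 15 mm wide (along y), cut in their undersides at mid-length between the scribed lines. The channel below is 36 mm wide. Seated, the head's underside is 13 mm below the bar's top.
- strip (a point): Fixed to the saddle: top of the spring strip at rest, 9 mm below the bar's top, at mid-float. The level strip, 100 mm long, only moves down: 2 N at once, 1 N more per mm, hard stop 13 mm down. To turn, the head's underside must be over 16 mm below the bar's top (press to 20 below its unloaded height, about 12 N). Turn either way; when let rise, it lifts the head into the groove and holds it.
- camera: Bystander: camera body with lens, about 132 by 76 by 90 mm high, origin at the middle of its underside; leave alone.
- lens: Bystander: loose black lens standing on end, 66 mm across, 52 mm high, origin at the centre of its underside; leave alone.
- cap: Bystander: dark round lens cap, 58 mm across, 10 mm thick, origin at the centre of its underside; leave alone.
Mind the look-alikes: they are no part of the job. What is shaped like the post but red is not meant.

How it is judged:
By the outcome, as a careful person would: the job done as asked, in the order asked, and still so for the second after the job is handed in, with the robot touching nothing.
It also fails if it takes over 64 s, if anything falls off the work surface, if the arm or the gripper's body presses on something with over 40 N, if the wrist force passes 120 N, or if a joint passes its speed limit or range.

### The arm

A 7-joint arm with a two-finger parallel gripper is mounted at the origin on the work surface. World frame = base frame: x ahead of the robot, y to its left, z up, the work surface at z = 0. Lengths are in m, angles in rad, forces in N, time in s.
With the tool pointing down it reaches from about 0.4 to 0.875 m from the base axis. Payload 6.5 kg.
Tool frame: the origin (TCP) lies on the front face of the gripper's body, between the roots of the fingers; the fingertips stand arm.finger_overhang ahead of it and the grasp point (between the pads) lies 45 mm ahead of it (arm.finger_overhang is the distance from the TCP to the fingertips, in m); z points along the fingers, y is the line along which they close (so a half turn about z gives the same grasp; the last joint's range is limited). The gripper opens to 88 mm and grips with 3 to 60 N. Pads are 18 mm wide; open, the fingers measure 123 mm over their backs; the gripper's body (75 mm by 187 mm) begins 45 mm behind the grasp point.
Start: joints at [1.244, 0.536, -0.004, 1.538, 0.003, 1.067, -0.071], TCP at [0.168, -0.628, 0.303] pointing down, gripper open.
Joint ranges: [-2.7, 2.7], [-0.37, 2.16], [-1.27, 1.26], [0.24, 2.4], [-1.31, 4.45], [0.19, 1.91], [-2.76, 2.76]. Speed limits (rad/s): [2.39, 2.39, 3.14, 3.14, 3.14, 3.14, 3.14].

### API

Orientations are given as a rotation vector (axis times angle).
In Python, from workcell import arm gives the robot as it stands.
- The arm moves only by the tool apply_moves, never from a script. Its argument "deltas" is a list of rows, each a list of 3 entries, a list of its own where there are three numbers: the turn, a rotation vector about the world's x, y, z in parts of the range, where 1.0 means 180 degrees, then the shift along the world's x, y, z in parts of the range, where 1.0 means 0.5 m, then the finger opening in mm, from 0 to 88.1. A call has 1 to 20 rows; each row is the pose to reach, as a shift and turn from the pose commanded when the call began; what a row does not reach only later rows make up. A row lasts 1/8 s, in which the tool goes at most 62.5 mm and 10.7 degrees, less where a joint would pass 70% of its speed; a pose out of reach is approached as far as the arm can. No shift or turn number may pass 1 either way. A call with a gripper value outside its range is refused whole. The fingers move at their own pace and stop on an object; "newtons" is the grip in N (left out, the last holds). Time passes only in rows, so rows that repeat a pose let the fingers close. It gives the time, the measured TCP pose, the force, the opening and the grip force at its end, in the units of the state.
- arm.read_state(): the state, without advancing time (a new reading comes with each control period).
- arm.grab_frame(name): name is "scene" or "side" or "wrist"; returns a dict with "frame" (420x560x3 uint8, red, green, blue), "mtx" (3x3 intrinsics, pixels), "rvec" (rotation vector, rad) and "tvec" (3), from world to camera coordinates, as OpenCV has them. Camera axes: x right, y down, z forward; pixel columns grow to the right and rows downward; lengths in m; the calibration is good to about 2 mm. A picture is of the moment at which its call begins. There is no depth.
- arm.hand_in(): hands the job in; it is judged then, once.
The state is a dict: "time_s": time; "joints": joint angles; "joint_vel": joint speeds; "joint_efforts": joint torques, N m; "position": TCP position; "eef_rot": TCP orientation; "ft_force": force on the tool from outside, world axes, zero at the start; "ft_torque": the same for the moment, N m; "gripper_width": opening from 0.0 (shut) to 1.0 (fully open); "finger_force": force on a finger pad.
Only numpy, scipy, OpenCV 4.12 (cv2) and the standard library are available. Lean on these libraries where they do the work, as an engineer would, in place of code of your own. Each camera call takes 0.05 s, during which the arm holds its last target. There are 200 camera calls.

## Working session

There is one attempt and no reset: what is moved stays moved. The work goes in short steps, Python scripts to look and compute and a tool call to move; the robot and the scene stay as the last step left them, time stands still between calls to the robot, and variables do not carry over. Pictures are saved under pics/ and viewed, at most 10 in all, crops included, and the job is handed in when it is done.

Besides the shell and the picture viewer there is one more tool, called after "Request:" in YAML: its name, and indented under it one key for each argument. apply_moves: Moves the arm, as the interface text tells. Its arguments: {"type":"object","properties":{"deltas":{"type":"array","items":{"type":"array"}},"newtons":{"type":"number"}},"required":["deltas"]}

```bash
mkdir -p pics; ls
cat > h.py <<'E'
import numpy as np, cv2
from workcell import arm
def grab(n,f=None):
    d=arm.grab_frame(n); d={k:np.array(v) for k,v in d.items()}
    if f: cv2.imwrite('pics/'+f,d['frame'][:,:,::-1]); np.savez('pics/'+f[:-4]+'.npz',**d)
    return d
def load(f): return dict(np.load('pics/'+f+'.npz'))
def ray(d,uv):
    R=cv2.Rodrigues(d['rvec'].astype(float))[0]; t=d['tvec'].reshape(3)
    v=R.T@np.linalg.inv(d['mtx'])@np.array([uv[0],uv[1],1.]); return -R.T@t, v/np.linalg.norm(v)
def onz(d,uv,z):
    o,v=ray(d,uv); return o+v*(z-o[2])/v[2]
def proj(d,p): return cv2.projectPoints(np.array(p,float).reshape(-1,3),d['rvec'].astype(float),d['tvec'].astype(float),d['mtx'],None)[0].reshape(-1,2)
def tri(d1,a,d2,b):
    A=0;B=0
    for d,u in((d1,a),(d2,b)):
        o,v=ray(d,u);P=np.eye(3)-np.outer(v,v);A=A+P;B=B+P@o
    return np.linalg.solve(A,B)
E
python3 - <<'E'
from h import *
s=arm.read_state(); print(s, arm.finger_overhang)
a=[grab(n,n+'0.png')['frame'] for n in('scene','side','wrist')]
E
```

```text
pics
{'time_s': 0.0, 'joints': array([ 1.24378254,  0.53719522, -0.00445304,  1.53885163,  0.00257634,
        1.06733077, -0.07118662]), 'joint_vel': array([-0.00083759, -0.00016686,  0.00016483, -0.00031803, -0.00042553,
        0.00079469, -0.00127006]), 'joint_efforts': array([-6.57505843e-04, -5.70976067e+01,  9.90348682e-01, -2.51598877e+01,
       -5.63361717e-02,  1.78322283e-02,  1.72811310e-04]), 'position': array([ 0.16748643, -0.62752402,  0.30182841]), 'eef_rot': array([-3.11316680e+00, -4.08432059e-01,  5.22020930e-04]), 'ft_force': array([0.02989427, 0.05585028, 0.35984014]), 'ft_torque': array([-0.099846  ,  0.00458904, -0.0013791 ]), 'finger_force': 0.0, 'gripper_width': 0.998868116024922} 0.064
```

View pics/scene0.png

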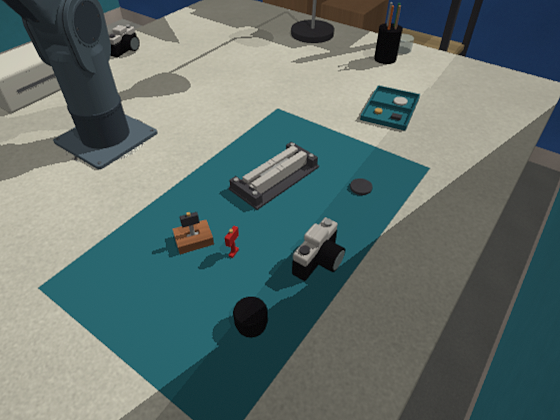

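View pics/side0.png

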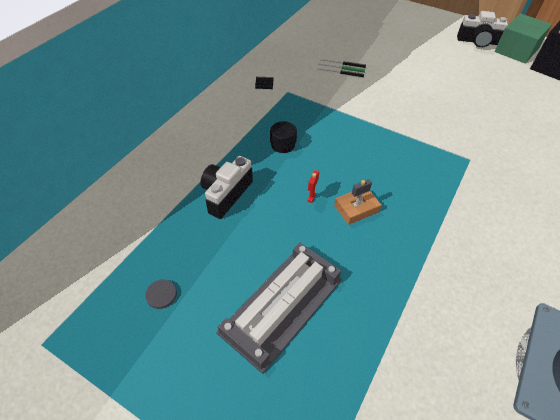

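The scene view shows the post in its wooden holder (wing at 190,219; holder 193,236), a red look-alike at (232,241), the saddle and bar at (273,175), the camera (317,250), the lens (250,316) and the cap (360,187). The side view shows the post wing at (362,187), holder (358,207), red decoy (314,186) and bar (280,300).
Candidates for the post are the dark-winged one at scene (190,219) and the red one at (232,241). I choose the dark one in the wooden holder and check it in a close crop.

Run:
```python
from h import *
s=load('side0')['frame'];c=load('scene0')['frame']
a=cv2.resize(s[170:230,325:395],(350,300),interpolation=cv2.INTER_CUBIC)
b=cv2.resize(c[205:255,165:225],(360,300),interpolation=cv2.INTER_CUBIC)
e=cv2.resize(s[240:370,215:345],(300,300),interpolation=cv2.INTER_CUBIC)
e2=cv2.resize(c[135:215,220:330],(412,300),interpolation=cv2.INTER_CUBIC)
top=np.hstack([a,b]);bot=np.hstack([e,e2]);w=max(top.shape[1],bot.shape[1])
f=lambda x:np.pad(x,((0,0),(0,w-x.shape[1]),(0,0)))
cv2.imwrite('pics/crop.png',np.vstack([f(top),f(bot)])[:,:,::-1])
```

```text
(no output)
```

View pics/crop.png

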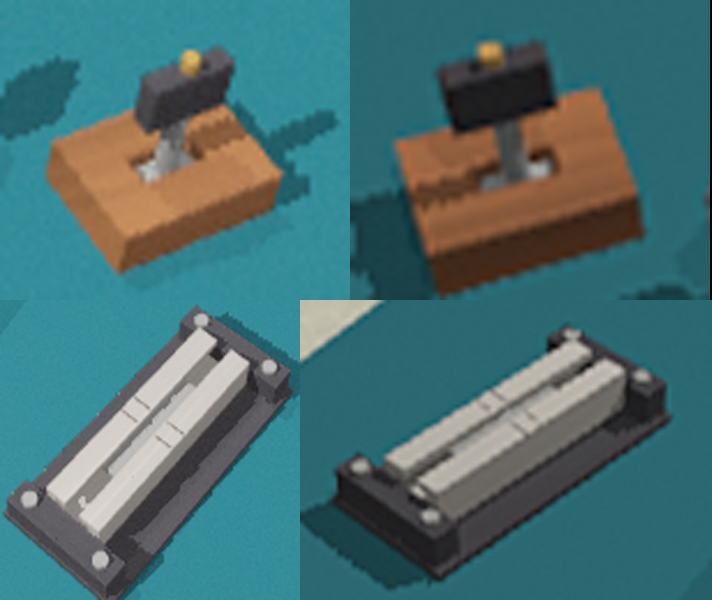

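The crop confirms it: the dark-winged post with the brass stud sits in the wooden pocket. The bar's double scribed lines and four saddle bolts are visible. I'll get coarse poses from these pixels.

Run:
```python
from h import *
s=load('side0');c=load('scene0');w=load('wrist0')
np.set_printoptions(precision=4,suppress=True)
print('stud',tri(s,(363,182.4),c,(188.3,213.8)))
S=[(302.1,248.7),(331.1,269),(258.3,352.7),(227.1,326.2)];C=[(292.4,144.1),(311.1,155.6),(255,192.7),(236,179.6)]
for p in S: print('S',onz(s,p,.038))
for p in C: print('C',onz(c,p,.038))
for d,n in((s,'s'),(c,'c')):
    h=cv2.cvtColor(d['frame'],cv2.COLOR_RGB2HSV);m=cv2.inRange(h,(4,90,90),(18,255,255))
    n_,l,st,ce=cv2.connectedComponentsWithStats(m);print([(list(x),y) for x,y in zip(st,ce) if x[4]>100 and x[4]<5000])
for d in(w,):
    o,v=ray(d,(280,210));print('wrist cam',o,v,d['mtx'])
```

```text
stud [ 0.4958 -0.1399  0.0889]
S [0.5371 0.0364 0.038 ]
S [0.4683 0.0478 0.038 ]
S [0.4999 0.2535 0.038 ]
S [0.5703 0.2427 0.038 ]
C [0.4996 0.2566 0.038 ]
C [0.57   0.2436 0.038 ]
C [0.5376 0.0397 0.038 ]
C [0.4682 0.0499 0.038 ]
[([np.int32(409), np.int32(0), np.int32(118), np.int32(24), np.int32(1318)], array([479.176 ,   6.3968])), ([np.int32(536), np.int32(0), np.int32(24), np.int32(37), np.int32(485)], array([549.532 ,  12.4866])), ([np.int32(335), np.int32(191), np.int32(46), np.int32(33), np.int32(916)], array([356.6976, 206.4389]))]
[([np.int32(173), np.int32(220), np.int32(40), np.int32(28), np.int32(575)], array([192.0487, 233.8157]))]
wrist cam [ 0.2355 -0.6094  0.3831] [-0.2579 -0.056  -0.9645] [[373.7242   0.     284.0369]
 [  0.     373.7242 212.97  ]
 [  0.       0.       1.    ]]
```

View pics/wrist0.png

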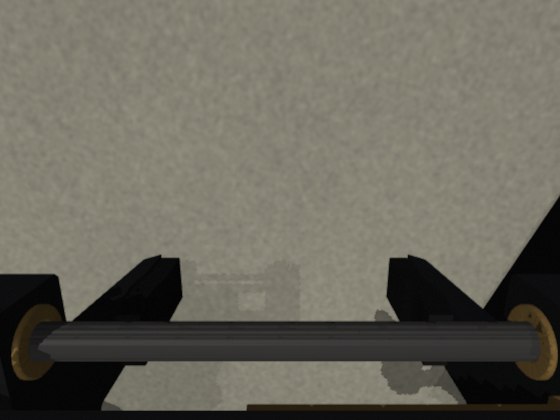

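The first wrist picture shows only table, with the fingers at the left and right and a gripper crossbar at row 340. Rows above 250 are the usable area.

Run:
```python
from h import *
s=load('side0');c=load('scene0');w=load('wrist0')
np.set_printoptions(precision=4,suppress=True)
for d,a,b in((s,(354,186.6),(370.6,181)),(c,(180.8,216.3),(197.5,213))):
    A,B=onz(d,a,.084),onz(d,b,.084);print(A,B,np.degrees(np.arctan2(*(B-A)[1::-1])))
for d,p in((s,(312,201)),(c,(234,255))): print('red',onz(d,p,0))
R=cv2.Rodrigues(arm.read_state()['eef_rot'])[0];T=arm.read_state()['position']
for v in(60,130,200): 
  for z in (.084,.2): print(v,z,R.T@(onz(w,(284,v),z)-T))
```

```text
[ 0.5074 -0.1246  0.084 ] [ 0.4844 -0.157   0.084 ] -125.27129206849578
[ 0.4849 -0.1517  0.084 ] [ 0.5075 -0.1231  0.084 ] 51.693104551135406
red [ 0.5903 -0.1107  0.    ]
red [ 0.5997 -0.1186 -0.    ]
60 0.084 [ 0.1046 -0.0003  0.218 ]
60 0.2 [ 0.0913 -0.0002  0.1021]
130 0.084 [ 0.0536 -0.0003  0.2181]
130 0.2 [ 0.0601 -0.0003  0.1021]
200 0.084 [-0.0028 -0.0003  0.2181]
200 0.2 [ 0.0256 -0.0003  0.1021]
```

Units first: shifts go in shares of 0.5 m and turns go in shares of 180 degrees. So 488 mm / 500 = 0.976, 328 mm / 500 = 0.656, 38 degrees / 180 = 0.2111.

Request:
apply_moves:
  deltas:
    - [[0,0,0.0222],[0.06,0.09,0],88]
    - [[0,0,0.0667],[0.164,0.244,0],80]
    - [[0,0,0.1111],[0.246,0.366,0],70]
    - [[0,0,0.1444],[0.328,0.488,0],60]
    - [[0,0,0.1778],[0.41,0.61,0],50]
    - [[0,0,0.2111],[0.492,0.732,0],46]
    - [[0,0,0.2111],[0.56,0.834,0],46]
    - [[0,0,0.2111],[0.62,0.922,0],46]
    - [[0,0,0.2111],[0.656,0.976,0],46]
    - [[0,0,0.2111],[0.656,0.976,0],46]
    - [[0,0,0.2111],[0.656,0.976,0],46]

```text
time_s: 1.52
position: [0.4968, -0.1371, 0.3026]
eef_rot: [-2.808, -1.408, -0.001]
ft_force: [0.2, 0.1, -0.3]
gripper_width: 0.522
finger_force: 0.0
```

Run:
```python
from h import *
np.set_printoptions(precision=4,suppress=True)
s=arm.read_state();print(s['position'],s['eef_rot'],s['joints'])
grab('wrist','wrist1.png')
```

```text
[ 0.4968 -0.1371  0.3026] [-2.8076 -1.4076 -0.0015] [ 0.4987  0.3353 -0.3861  1.8742  0.1502  0.9603 -0.5957]
```

View pics/wrist1.png

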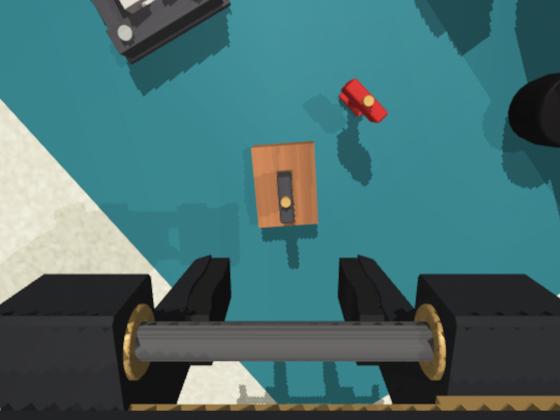

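The wrist view shows the holder at (285,185), the wing at (286,195) with its stud at (286,202), and the red decoy at (365,102), which is clear of the fingers. I'll measure the wing axis next.

Run:
```python
from h import *
np.set_printoptions(precision=4,suppress=True)
d=load('wrist1');f=d['frame'];h=cv2.cvtColor(f,cv2.COLOR_RGB2HSV)
def big(m,box):
    x0,y0,x1,y1=box;k=np.zeros_like(m);k[y0:y1,x0:x1]=m[y0:y1,x0:x1]
    c=max(cv2.findContours(k,0,2)[0],key=cv2.contourArea);return c[:,0,:]
box=(240,130,330,235)
st=big(cv2.inRange(h,(15,120,110),(32,255,255)),(276,190,298,215)); (u,v),r=cv2.minEnclosingCircle(st.astype(np.float32)); print('stud px',u,v,r,onz(d,(u,v),.088))
ho=big(cv2.inRange(h,(3,80,60),(18,255,255)),box); b=cv2.boxPoints(cv2.minAreaRect(ho.astype(np.float32)));print(b)
P=np.array([onz(d,p,.026)[:2] for p in cv2.convexHull(ho)[:,0]]);R=cv2.minAreaRect((P*1000).astype(np.float32));print('holder',R)
wg=big(cv2.inRange(h,(0,0,0),(180,110,75)),(268,165,303,226)); P=np.array([onz(d,p,.084)[:2] for p in wg]);R=cv2.minAreaRect((P*1000).astype(np.float32));print('wing',R,cv2.boundingRect(wg))
s=arm.read_state();print('yawx',np.degrees(2*np.arctan2(s['eef_rot'][1],s['eef_rot'][0])))
```

```text
stud px 285.0 201.85000610351562 5.246294975280762 [ 0.4956 -0.1403  0.088 ]
[[250.6751 145.4518]
 [312.8578 141.0102]
 [318.7259 223.1624]
 [256.5432 227.6041]]
holder ((496.2608947753906, -139.56790161132812), (81.63633728027344, 59.25682067871094), 57.528568267822266)
wing ((505.778564453125, -125.3323974609375), (11.555453300476074, 9.736939430236816), 53.485496520996094) (278, 172, 13, 15)
yawx -306.92353384447955
```

In the tool's units: -187 mm / 500 = -0.374, -175 mm / 500 = -0.35, 4 degrees / 180 = 0.0222.

Request:
apply_moves:
  deltas:
    - [[0,0,0.0222],[-0.002,-0.006,-0.08],46]
    - [[0,0,0.0222],[-0.002,-0.006,-0.19],46]
    - [[0,0,0.0222],[-0.002,-0.006,-0.29],46]
    - [[0,0,0.0222],[-0.002,-0.006,-0.35],46]
    - [[0,0,0.0222],[-0.002,-0.006,-0.374],46]
    - [[0,0,0.0222],[-0.002,-0.006,-0.374],40]
    - [[0,0,0.0222],[-0.002,-0.006,-0.374],0]
    - [[0,0,0.0222],[-0.002,-0.006,-0.374],0]
    - [[0,0,0.0222],[-0.002,-0.006,-0.374],0]
    - [[0,0,0.0222],[-0.002,-0.006,-0.374],0]
    - [[0,0,0.0222],[-0.002,-0.006,-0.374],0]
  newtons: 40

```text
time_s: 2.95
position: [0.4951, -0.1432, 0.1163]
eef_rot: [2.761, 1.497, 0.001]
ft_force: [-0.6, -0.3, 5.0]
gripper_width: 0.131
finger_force: 39.8
```

Gripped at about 11.5 mm, which matches the wing thickness. Next I lift straight out and go to a view just short of the groove.

In the tool's units: 231 mm / 500 = 0.462, 164 mm / 500 = 0.328, 24 degrees / 180 = 0.1333.

Request:
apply_moves:
  deltas:
    - [[0,0,0],[0,0,0.012],0]
    - [[0,0,0],[0,0,0.05],0]
    - [[0,0,0],[0,0,0.12],0]
    - [[0,0,0],[0,0,0.22],0]
    - [[0,0,0.0333],[0.004,0.07,0.3],0]
    - [[0,0,0.0667],[0.012,0.18,0.328],0]
    - [[0,0,0.1],[0.02,0.29,0.328],0]
    - [[0,0,0.1333],[0.026,0.39,0.328],0]
    - [[0,0,0.1333],[0.03,0.462,0.328],0]
    - [[0,0,0.1333],[0.03,0.462,0.328],0]
    - [[0,0,0.1333],[0.03,0.462,0.328],0]
    - [[0,0,0.1333],[0.03,0.462,0.328],0]

```text
time_s: 4.45
position: [0.5096, 0.0864, 0.2796]
eef_rot: [2.392, 2.036, -0.001]
ft_force: [0.3, -0.6, -1.3]
gripper_width: 0.138
finger_force: 39.8
```

Run:
```python
from h import *
np.set_printoptions(precision=4,suppress=True)
s=arm.read_state();print(s['time_s'],s['position'],s['eef_rot'],s['ft_force'],s['joints'],s['gripper_width'])
grab('wrist','wrist2.png')
```

```text
4.45 [0.5096 0.0864 0.2796] [ 2.3919  2.0361 -0.0014] [ 0.2841 -0.5544 -1.2664] [ 0.1954  0.3968 -0.561   1.8848  0.2597  0.9329 -0.6472] 0.13784023192723333
```

View pics/wrist2.png

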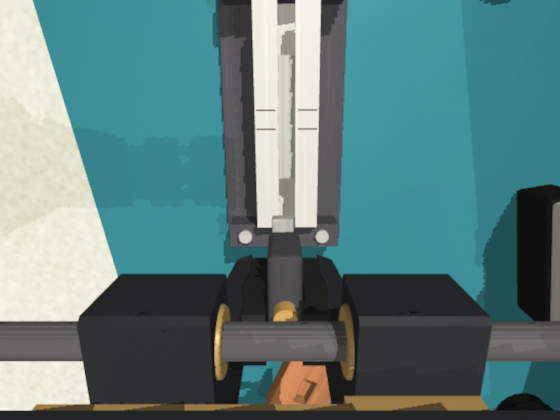

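The wrist view shows the lips at columns about 253–278 and 296–320, with scribed lines at rows ~110 and ~128. The head's far end is at (283,222).

Run:
```python
from h import *
np.set_printoptions(precision=2,suppress=True)
d=load('wrist2');f=d['frame'];h=cv2.cvtColor(f,cv2.COLOR_RGB2HSV);g=cv2.cvtColor(f,cv2.COLOR_RGB2GRAY)
s=arm.read_state();R=cv2.Rodrigues(s['eef_rot'])[0];T=s['position'];print('yawx',np.degrees(np.arctan2(R[1,0],R[0,0])),'tilt',R[:,2])
E=[[],[],[],[]]
for v in range(40,205,3):
    if 105<v<132: continue
    r=g[v].astype(float); thr=195
    for lo,hi,rise,k in((240,265,1,0),(268,288,0,1),(287,303,1,2),(310,335,0,3)):
        a=r[lo:hi];
        i=[j for j in range(len(a)-1) if (a[j]<thr<=a[j+1] if rise else a[j]>=thr>a[j+1])]
        if i:
            j=i[0] if k==1 else i[-1] if k==2 else i[0]
            u=lo+j+(thr-a[j])/(a[j+1]-a[j]);E[k].append(onz(d,(u,v),.048)*1000)
L=[]
for e in E:
    e=np.array(e);p=np.polyfit(e[:,1],e[:,0],1)
    for _ in range(3):
        m=abs(np.polyval(p,e[:,1])-e[:,0])<1;p=np.polyfit(e[m,1],e[m,0],1)
    L.append(p);print(len(e),m.sum(),'x@147',np.polyval(p,147),'yaw',-np.degrees(np.arctan(p[0])))
for a,b in((258,274),(300,316)):
    c=g[95:145,a:b].astype(float).mean(1);print(c.astype(int))
# bolts
for p in((245,237),(322,237)): print(onz(d,p,.038)*1000)
# head
print(g[212:236:3,264:304])
gr=(T+R@np.array([0,0,.103]))*1000;print('nominal head bottom',gr)
```

```text
yawx 80.81516044197494 tilt [-0. -0. -1.]
46 46 x@147 495.7437210802728 yaw -8.8241611636572
20 17 x@147 516.0691068305522 yaw -10.355325450504159
46 46 x@147 528.7600674876048 yaw -8.787405934746213
46 46 x@147 547.7429282283923 yaw -8.98525939059823
[236 236 236 236 236 236 235 235 235 235 235 235 235 235 185 137 214 235
 235 235 235 235 235 235 234 234 234 234 234 234 234 234 234 184 136 212
 234 233 234 233 233 233 233 233 233 233 233 233 233 233]
[236 236 236 236 236 236 236 236 235 235 235 235 235 223 158 165 225 235
 235 235 235 235 234 234 234 234 234 234 234 234 234 234 222 157 163 223
 233 233 233 233 233 233 233 233 233 233 233 233 233 232]
[467.81  48.71  38.  ]
[537.26  37.47  38.  ]
[[228 228 229 230 229 228 229 229 229 229 230 231 231 230 223 216 215 215
  184 132 132 132 133 132 134 135 134 133 132 133 157 209 231 230 229 229
  229 229 229 231]
 [228 228 229 230 229 228 229 229 221 200 193 195 195 193 183 175 180 180
  162 136 136 136 137 137 138 139 139 139 137 135 158 211 230 229 229 229
  229 229 229 231]
 [228 228 229 230 229 228 228 213 157 131 147 148 150 150 15
[... 285 characters left out ...]
28 229 229 228 228 207 169 186 195 186 187 188 188 188 188 189
  190 191 191 189 187 183 181 183 185 186 179 135 120 200 230 229 228 228
  229 229 230 231]
 [172 171 172 173 173 172 172 154 144 172 185 186 187 188 188 188 189 189
  190 191 191 189 186 183 181 183 185 186 179 135  91 128 143 142 141 142
  142 142 142 144]
 [ 58  58  59  58  58  58  58  66 126 174 185 186 187 187 188 188 188 189
  190 191 191 189 187 183 181 183 185 186 179 134  63  59  58  59  59  58
   58  59  59  58]
 [ 59  59  58  59  59  65  61  54  59  60  60  60  60  61  60  60  60  60
   60  60  60  60  60  60  61  60  60  60  60  60  60  59  58  58  58  59
   59  59  58  68]]
nominal head bottom [509.59  86.47 176.58]
```

Run:
```python
from h import *
np.set_printoptions(precision=2,suppress=True)
d=load('wrist2');s=arm.read_state();R=cv2.Rodrigues(s['eef_rot'])[0];T=s['position']
tl=lambda P:(R.T@(P-T))*1000
a,b=onz(d,(266,119.3),.048),onz(d,(308,119.0),.048);print(a*1000,b*1000)
print('groove tool',tl(a),tl(b))
for p in((283.2,226),(283.2,220.5),(283.2,217.5)): print(p,'top',tl(onz(d,p,.1846)),'bot',tl(onz(d,p,.1766)))
for y in(100,147,190): print('slot centre tool',y,tl(np.array([.52174+(y-147)/1000*np.tan(np.radians(8.85)),y/1000,.048])))
o,v=ray(d,(284,213));print(tl(o),R.T@v)
```

```text
[505.31 148.66  48.  ] [539.   143.44  48.  ]
groove tool [ 60.81 -14.12 231.54] [ 61.03  19.97 231.53]
(283.2, 226) top [13.59  0.16 94.97] bot [ 11.03   0.14 102.97]
(283.2, 220.5) top [16.43  0.16 94.97] bot [ 14.     0.14 102.97]
(283.2, 217.5) top [17.97  0.17 94.97] bot [ 15.61   0.14 102.97]
slot centre tool 100 [ 14.23   2.64 231.57]
slot centre tool 147 [ 61.79   2.36 231.53]
slot centre tool 190 [105.31   2.11 231.5 ]
[ 69.88   0.68 -81.09] [-0.27 -0.    0.96]
```

In the tool's units: -117 mm / 500 = -0.234, 11.5 mm / 500 = 0.023, 0.3 degrees / 180 = 0.0017.

Request:
apply_moves:
  deltas:
    - [[0,0,0.0017],[0.006,0.03,0],0]
    - [[0,0,0.0017],[0.016,0.08,-0.02],0]
    - [[0,0,0.0017],[0.023,0.114,-0.09],0]
    - [[0,0,0.0017],[0.023,0.114,-0.17],0]
    - [[0,0,0.0017],[0.023,0.114,-0.22],0]
    - [[0,0,0.0017],[0.023,0.114,-0.234],0]
    - [[0,0,0.0017],[0.023,0.114,-0.234],0]
    - [[0,0,0.0017],[0.023,0.114,-0.234],0]

```text
time_s: 5.5
position: [0.5219, 0.1454, 0.1639]
eef_rot: [2.384, 2.045, 0.003]
ft_force: [0.1, 0.5, -0.6]
gripper_width: 0.131
finger_force: 39.8
```

Run:
```python
from h import *
np.set_printoptions(precision=4,suppress=True)
s=arm.read_state();print(s['time_s'],s['position'],s['eef_rot'],s['ft_force'],s['joints'])
w=grab('wrist','wrist3.png')['frame'];a=grab('side','side3.png')['frame'];b=grab('scene','scene3.png')['frame']
A=cv2.resize(a[230:350,230:340],(367,400),interpolation=2);B=cv2.resize(b[110:210,225:325],(400,400),interpolation=2)
cv2.imwrite('pics/c3.png',np.hstack([A,B])[:,:,::-1])
```

```text
5.5 [0.5219 0.1454 0.1639] [2.384  2.0447 0.0031] [ 0.1353  0.4958 -0.6288] [ 0.0199  0.6025 -0.4888  1.9025  0.409   0.7337 -0.8569]
```

View pics/wrist3.png

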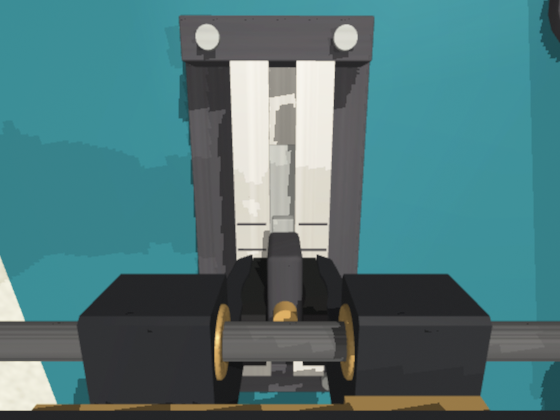

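View pics/c3.png

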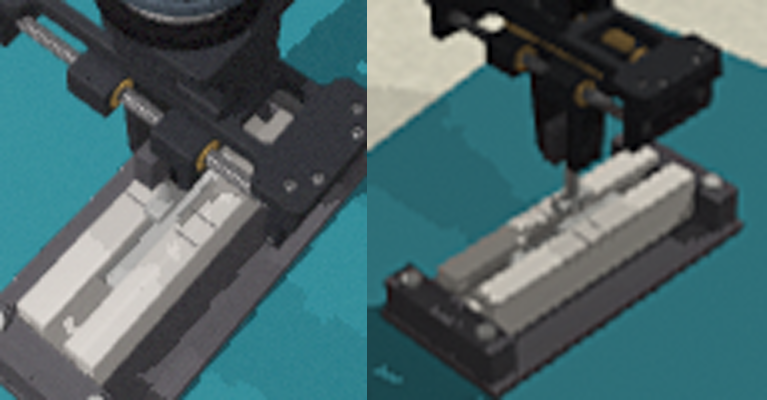

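The wrist view shows the head at (283,222) over the slot (columns ~270–296), with scribed lines at rows 224 and 249. I'll recompute the remaining offset.

Run:
```python
from h import *
np.set_printoptions(precision=2,suppress=True)
d=load('wrist3');f=d['frame'];g=cv2.cvtColor(f,cv2.COLOR_RGB2GRAY).astype(float)
s=arm.read_state();R=cv2.Rodrigues(s['eef_rot'])[0];T=s['position']
tl=lambda P:(R.T@(P-T))*1000
O=[]
for v in range(80,215,4):
    r=g[v]
    def edge(lo,hi,first):
        a=r[lo:hi];q=np.diff(a);j=(np.argmax(q) if first else np.argmin(q));return lo+j+.5
    L=edge(222,245,1);Rr=edge(320,345,0);l2=edge(262,276,0);r2=edge(290,304,1)
    O.append([tl(onz(d,(u,v),.048))[1] for u in(L,l2,r2,Rr)]+[tl(onz(d,(280,v),.048))[0]])
O=np.array(O)
for k in range(4): print(k,np.median(O[:,k]),np.polyfit(O[:,4],O[:,k],1))
for a,b in((242,260),(304,322)):
    c=g[215:262,a:b].mean(1);i=[j for j in range(1,46) if c[j]<c[j-1] and c[j]<=c[j+1] and c[j]<c.max()-15];print([(215+j,c[j]) for j in i],[tl(onz(d,((a+b)/2,215+j),.048))[0] for j in i])
# head px
for v in(220,224,228): print(v,g[v,264:302].astype(int))
```

```text
0 -26.361831663384258 [  0.   -26.52]
1 -7.274196034344866 [ 0.03 -8.  ]
2 6.584677082929151 [0.   6.47]
3 25.79989027004597 [ 0.  25.7]
[(224, np.float64(77.33333333333333)), (249, np.float64(94.05555555555556))] [np.float64(8.626658473374281), np.float64(-6.109668638184515)]
[(224, np.float64(77.22222222222223)), (249, np.float64(92.72222222222223))] [np.float64(8.605002954832926), np.float64(-6.135717695792999)]
220 [219 218 217 215 216 187 167 170 164 194 205 206 201 195 193 194 194 194
 195 196 196 194 192 189 186 187 189 191 185 151 137 195 223 224 223 222
 221 219]
224 [ 77 117 184 216 216 200 183 170 158 183 195 195 196 193 189 189 189 189
 190 191 191 189 187 183 181 183 185 186 179 145 147 202 223 224 178  78
  77  78]
228 [218 219 218 214 215 199 183 170 153 179 191 187 187 187 188 189 189 189
 190 192 191 189 187 184 181 183 185 186 178 144 154 208 223 224 223 222
 220 219]
```

In the tool's units: -15 mm / 500 = -0.03, -1.2 mm / 500 = -0.0024.

Request:
apply_moves:
  deltas:
    - [[0,0,0],[-0.0014,-0.0024,-0.008],0]
    - [[0,0,0],[-0.0014,-0.0024,-0.016],0]
    - [[0,0,0],[-0.0014,-0.0024,-0.022],0]
    - [[0,0,0],[-0.0014,-0.0024,-0.026],0]
    - [[0,0,0],[-0.0014,-0.0024,-0.03],0]
    - [[0,0,0],[-0.0014,-0.0024,-0.03],0]
    - [[0,0,0],[-0.0014,-0.0024,-0.03],0]

```text
time_s: 6.52
position: [0.5204, 0.1438, 0.1478]
eef_rot: [2.384, 2.045, 0.0]
ft_force: [-0.6, 0.8, -1.5]
gripper_width: 0.134
finger_force: 39.8
```

No contact force at 3 mm below the bar top, so the head is in the slot. I keep going down onto the strip.

In the tool's units: -10 mm / 500 = -0.02, -8 mm / 500 = -0.016.

Request:
apply_moves:
  deltas:
    - [[0,0,0],[0,0,-0.004],0]
    - [[0,0,0],[0,0,-0.008],0]
    - [[0,0,0],[0,0,-0.012],0]
    - [[0,0,0],[0,0,-0.016],0]
    - [[0,0,0],[0,0,-0.02],0]
    - [[0,0,0],[0,0,-0.02],0]

```text
time_s: 7.28
position: [0.5205, 0.1438, 0.1379]
eef_rot: [2.384, 2.045, 0.0]
ft_force: [-1.3, -2.3, 4.9]
gripper_width: 0.129
finger_force: 39.8
```

Force is about 6 N at 13 mm depth, which matches the strip. Next I press to 20 mm.

In the tool's units: -7 mm / 500 = -0.014, -6 mm / 500 = -0.012.

Request:
apply_moves:
  deltas:
    - [[0,0,0],[0,0,-0.004],0]
    - [[0,0,0],[0,0,-0.008],0]
    - [[0,0,0],[0,0,-0.012],0]
    - [[0,0,0],[0,0,-0.014],0]
    - [[0,0,0],[0,0,-0.014],0]

```text
time_s: 7.9
position: [0.5206, 0.1439, 0.1314]
eef_rot: [2.384, 2.045, 0.0]
ft_force: [-2.8, -2.3, 11.0]
gripper_width: 0.132
finger_force: 39.8
```

In the tool's units: 3 mm / 500 = 0.006, 2.6 mm / 500 = 0.0052, 7.5 degrees / 180 = 0.0417.

Request:
apply_moves:
  deltas:
    - [[0,0,0.0417],[0.0006,0,0],0]
    - [[0,0,0.0833],[0.0014,0,0],0]
    - [[0,0,0.125],[0.002,0.0002,0],0]
    - [[0,0,0.1667],[0.0026,0.0002,0],0]
    - [[0,0,0.2083],[0.0032,0.0006,0],0]
    - [[0,0,0.25],[0.0038,0.001,0],0]
    - [[0,0,0.2917],[0.0044,0.0014,0],0]
    - [[0,0,0.3333],[0.0048,0.0018,0],0]
    - [[0,0,0.375],[0.0052,0.0024,0],0]
    - [[0,0,0.4167],[0.0056,0.003,0],0]
    - [[0,0,0.4583],[0.0058,0.0036,0],0]
    - [[0,0,0.5],[0.006,0.0044,0],0]
    - [[0,0,0.5],[0.006,0.0044,0],0]
    - [[0,0,0.5],[0.006,0.0044,0],0]

```text
time_s: 9.65
position: [0.5249, 0.147, 0.132]
eef_rot: [0.239, 3.129, 0.003]
ft_force: [0.4, -0.2, 10.5]
gripper_width: 0.133
finger_force: 39.8
```

Run:
```python
from h import *
np.set_printoptions(precision=4,suppress=True)
s=arm.read_state();print({k:s[k] for k in('position','eef_rot','ft_force','ft_torque','joints')})
R=cv2.Rodrigues(s['eef_rot'])[0];print(np.degrees(np.arctan2(R[1,0],R[0,0])))
grab('wrist','wrist4.png')
```

```text
{'position': array([0.5249, 0.147 , 0.132 ]), 'eef_rot': array([0.2393, 3.1292, 0.0034]), 'ft_force': array([ 0.3952, -0.213 , 10.5286]), 'ft_torque': array([ 0.115 , -0.1698,  0.0313]), 'joints': array([ 0.2483,  0.7739, -0.8186,  1.8919,  0.7709,  0.8211,  0.4314])}
171.25218722807213
```

View pics/wrist4.png

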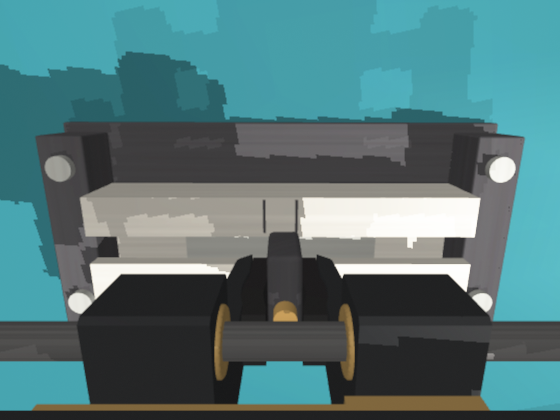

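The wing is now square across the slot (yaw 171.25° against 171.2°). The scribed lines at columns 265 and 297 straddle it, centred about 0.6 mm off, within the ±2 mm of play. I nudge 0.5 mm and let it rise.

In the tool's units: 6.2 mm / 500 = 0.0124, 5.5 mm / 500 = 0.011.

Request:
apply_moves:
  deltas:
    - [[0,0,0],[-0.0002,-0.001,0],0]
    - [[0,0,0],[-0.0002,-0.001,0.003],0]
    - [[0,0,0],[-0.0002,-0.001,0.006],0]
    - [[0,0,0],[-0.0002,-0.001,0.009],0]
    - [[0,0,0],[-0.0002,-0.001,0.011],0]
    - [[0,0,0],[-0.0002,-0.001,0.0124],0]
    - [[0,0,0],[-0.0002,-0.001,0.0124],0]

```text
time_s: 10.58
position: [0.5247, 0.1467, 0.1379]
eef_rot: [0.239, 3.129, 0.004]
ft_force: [1.8, 1.1, 4.8]
gripper_width: 0.13
finger_force: 39.8
```

At 13.1 mm depth with only the strip force on it, the head is inside the groove (it would have stopped at 16 mm otherwise). I ease it up a touch, then release.

In the tool's units: 0.4 mm / 500 = 0.0008.

Request:
apply_moves:
  deltas:
    - [[0,0,0],[0,0,0.0008],0]
    - [[0,0,0],[0,0,0.0008],0]
    - [[0,0,0],[0,0,0.0008],16]
    - [[0,0,0],[0,0,0.0008],24]
    - [[0,0,0],[0,0,0.0008],36]
    - [[0,0,0],[0,0,0.0008],44]
    - [[0,0,0],[0,0,0.0008],44]

```text
time_s: 11.45
position: [0.5233, 0.1454, 0.1372]
eef_rot: [-0.24, -3.132, 0.0]
ft_force: [-0.1, -0.2, 0.3]
gripper_width: 0.496
finger_force: 0.0
```

In the tool's units: 160 mm / 500 = 0.32, 140 mm / 500 = 0.28.

Request:
apply_moves:
  deltas:
    - [[0,0,0],[0,0,0.03],44]
    - [[0,0,0],[0,0,0.09],44]
    - [[0,0,0],[0,0,0.18],44]
    - [[0,0,0],[0,0,0.28],44]
    - [[0,0,0],[0,0,0.32],44]
    - [[0,0,0],[0,0,0.32],44]
    - [[0,0,0],[0,0,0.32],44]

```text
time_s: 12.32
position: [0.5227, 0.1449, 0.2959]
eef_rot: [-0.24, -3.13, 0.002]
ft_force: [0.3, -0.2, 0.1]
gripper_width: 0.501
finger_force: 0.0
```

Run:
```python
from h import *
s=arm.read_state();print(s['time_s'],s['position'],s['ft_force'])
w=grab('wrist','wrist5.png')['frame'];a=grab('side','side5.png')['frame'];b=grab('scene','scene5.png')['frame']
f=lambda x:cv2.resize(x,(400,300),interpolation=2)
cv2.imwrite('pics/c5.png',np.vstack([np.hstack([f(w),f(w[120:240,200:360])]),np.hstack([f(a[245:350,215:355]),f(b[125:209,225:337])])])[:,:,::-1])
```

```text
12.325 [0.52269421 0.14487554 0.29591953] [ 0.29665281 -0.19468599  0.05690147]
```

View pics/c5.png

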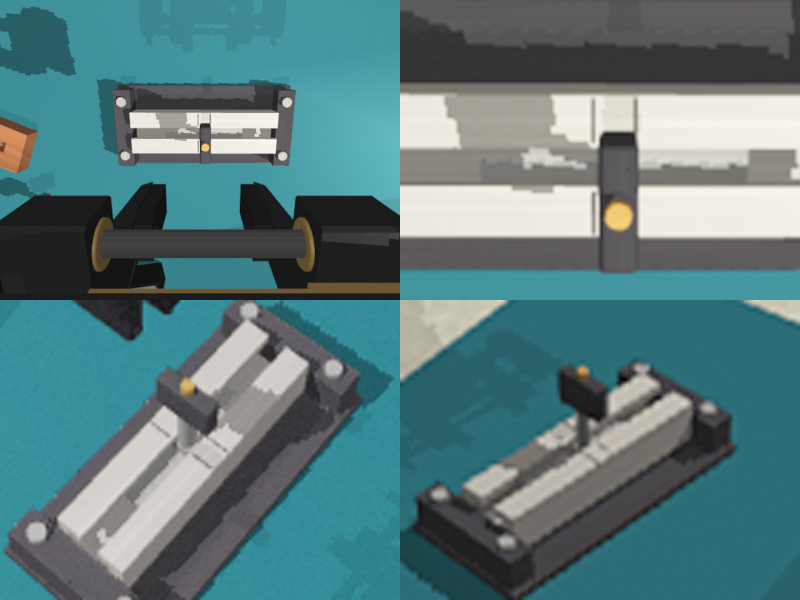

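The post stands square across the bar between the scribed lines, upright and free of the gripper (stud at (620,215) in the enlarged wrist crop). I'll check its height before handing in.

Run:
```python
from h import *
np.set_printoptions(precision=4,suppress=True)
D={n:load(n+'5') for n in('wrist','side','scene')};p={}
for n,b in(('wrist',(270,190,300,220)),('side',(270,262,292,288)),('scene',(268,136,286,152))):
    h=cv2.cvtColor(D[n]['frame'],cv2.COLOR_RGB2HSV);m=cv2.inRange(h,(15,120,110),(32,255,255))[b[1]:b[3],b[0]:b[2]]
    y,x=np.nonzero(m);p[n]=(x.mean()+b[0],y.mean()+b[1])
print(p);print(tri(D['side'],p['side'],D['scene'],p['scene']),tri(D['wrist'],p['wrist'],D['scene'],p['scene']),tri(D['wrist'],p['wrist'],D['side'],p['side']))
print(onz(D['wrist'],p['wrist'],.111))
```

```text
{'wrist': (np.float64(286.8857142857143), np.float64(205.55238095238096)), 'side': (np.float64(280.05882352941177), np.float64(275.1764705882353)), 'scene': (np.float64(275.8), np.float64(144.6))}
[0.5231 0.1471 0.1127] [0.5228 0.1473 0.1123] [0.5227 0.1472 0.113 ]
[0.5229 0.1471 0.111 ]
```

```bash
python3 -c "
from workcell import arm
print(arm.hand_in())"
```

```text
the job is handed in; nothing more can be done
None
```

The post stands released in the bar's cross groove, quarter-turned so its head is under both lips, with its height checked against the seated value; I handed the job in at about 12.5 s.

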